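# Lock the bayonet fuel cap on a small engine

## Task

Put the fuel cap lying on the bench back on the engine's open filler neck: let its two pins find the slots, press it gently down against its sprung seal, turn it clockwise about a quarter turn while it is held down until it clicks locked, and let go. Do not force it, and leave the tin, the pipe socket and the spanner where they are.

Things in the scene. Friction and masses are not known exactly. Their poses are not given: they have to be found in the camera images.
- engine: Small petrol engine on a steel skid, fixed. Tan fuel tank (150 x 190 mm, top 155 mm high) with an upright open zinc filler neck; finned cylinder, silencer and fan shroud (up to 245 mm high) stand 120 to 350 mm from the neck on the engine's -y side. Origin: on the bench under the neck's centre; z up.
- neck_rim (a point): Centre of the filler neck's rim, 186 mm above the bench, axes as the engine's. Neck 54 mm outside, 30 mm tall; its inward lip (hole 31 mm) has two opposite slots 9.4 mm wide reaching out to 48 mm diameter. Their line is nominally 10 deg clockwise (from above) of the engine's x axis, but the neck is clamped up to 0.5 rad off that, either way, which the reading hides: find it by feel or sight.
- neck_track (a point): Point on the neck's axis 7 mm below the rim, axes as the engine's: underside of the lip. With their tops below it, the pins can turn clockwise under the lip to a pocket 3 mm high, centred 80 deg clockwise of the slots, where they spring up; a solid stop is 5 deg behind it, and another bars the anticlockwise side of the slots. The neck bears at most 40 N from the cap, twisting included.
- cap: Fuel cap, upright on the bench, 66 mm diameter, 53 mm tall, 150 g; origin at the centre of its bottom. Fits either way round. Bottom below the neck's rim: 6 mm with the pins on the lip, 13.5 mm when they dropped through the slots and the seal touches the rim, 19 to 21 mm (fully pressed) while it is turned, 16 mm locked; the bar then lies along the engine's y axis within 0.6 rad.
- cap_mid (a point): Centre of the cap, half-way up: on its axis 26.5 mm above its bottom, axes as the cap's. Black ribbed disc 66 mm across, from 17 to 31 mm above the bottom; plug 28 mm thick with a chamfered foot below it.
- cap_bar (a point): Middle of the cap's red grip bar, 42 mm above the cap's bottom. The bar stands on the disc, 31 to 53 mm above the bottom, 14 mm thick, 52 mm long along the cap's x axis.
- cap_pins (a point): Middle of the cap's two steel locking pins, 9 mm above the bottom. They stick out of the plug along the cap's x axis (same line as the bar), 6 mm thick, 43 mm over both tips.
- cap_seal (a point): On the cap's axis 13.5 mm above its bottom: underside of its brown sealing ring (45 to 55 mm diameter). Pressed on the rim it springs back into the cap by up to 7.5 mm: 4 N to start, then 1.2 N per mm (10.6 N when the pins can pass under the lip, 13 N fully in). Locked, it holds the pins up in the pockets with 7 N.
- tin: Low green grease tin with steel lid, 71 mm diameter, 62 mm tall; origin at its bottom. Leave alone.
- socket: Steel pipe socket (short tube), 60 mm diameter, 48 mm tall, standing; origin at its bottom. Leave alone.
- spanner: Steel spanner 190 mm long, lying flat; origin under its middle. Leave alone.

How it is judged (in metres and radians):
On the way, in this order (a step that is already met when the one before it is completed fails the run):
1. the cap sits on the neck with its pins through the slots (bottom more than 11 mm below the rim) (z of cap in the frame of neck_rim below -0.011 m and horizontal distance between cap and neck_rim below 0.004 m and angle between cap's own z axis and vertical below 0.12 rad), for 0.1 s.
2. the cap is turned and its pins have sprung up into the pockets (z of cap in the frame of neck_rim between -0.017 and -0.0147 m and angle between the x axis of cap and the y axis of engine, either way round below 0.7 rad), for 0.1 s.
At the end, for the whole second after the job is handed in: The cap is locked on the neck and released, at rest: its bottom 14.7 to 17 mm below the rim (pins up in the pockets), its bar within 0.7 rad of the engine's y axis, centred within 4 mm, tilted less than 0.08 rad (all of step 2 and horizontal distance between cap and neck_rim below 0.004 m and angle between cap's own z axis and vertical below 0.08 rad and linear speed of cap below 0.02 m/s); the robot touches nothing.
It fails at once if the cap is pressed or twisted against the engine with more than 40 N (contact force between cap and engine above 40 N).
It fails at once if the tin is moved more than 30 mm (distance of tin from where it was at the start of the episode above 0.03 m).
It fails at once if the pipe socket is moved more than 30 mm (distance of socket from where it was at the start of the episode above 0.03 m).
It fails at once if the spanner is moved more than 30 mm (distance of spanner from where it was at the start of the episode above 0.03 m).
It also fails if it takes over 72 s, if anything falls off the work surface, if the arm or the gripper's body presses on something with over 40 N, if the wrist force passes 120 N, or if a joint passes its speed limit or range.

## Robot

A 6-joint arm with a two-finger parallel gripper is mounted at the origin on the work surface. World frame = base frame: x ahead of the robot, y to its left, z up, the work surface at z = 0. Lengths are in mm, angles in rad, forces in N, time in s.
With the tool pointing down it reaches from about 350 to 875 mm from the base axis. Payload 4.2 kg.
Tool frame: the origin (TCP) lies between the finger pads; the fingertips stand 17 mm ahead of it and the grasp point (between the pads) lies 2 mm behind it (nose_length is the distance from the TCP to the fingertips, in mm); z points along the fingers, y is the direction in which the jaws open and shut (so a half turn about z gives the same grasp; the last joint's range is limited). The gripper opens to 85 mm and grips with 20 to 120 N. Pads are 22 mm wide; open, the fingers measure 114 mm over their backs; the gripper's body (76 mm by 85 mm) begins 54 mm behind the grasp point. The pads swing forward as they close: fully open they stand 13 mm farther back than shut.
Start: joints at [1.569, 0.385, 0.008, 0, -1.194, -0.259], TCP at [161.127, 603.852, 248.312] pointing down, gripper open.
Joint ranges: [-3.14, 3.14], [-1.21, 2.06], [-1.07, 1.41], [-3.16, 2.05], [-2.99, -0.16], [-3.1, 3.1]. Speed limits (rad/s): [2.79, 2.79, 3.14, 3.14, 3.14, 3.14].

## Interface

Orientations are given as a unit quaternion [x, y, z, w].
In Python, from bench import * gives the robot as it stands.
- The arm moves only by the tool jog_arm, never from a script. Its argument "increments" is a list of rows, each a list of 4 numbers: the shift along the tool's x, y, z in m, then the turn about the tool's z in degrees. A call has 1 to 10 rows; each row is the pose to reach, as a shift and turn from the pose measured when the call began, along the tool's axes at that moment; what a row does not reach only later rows make up. A row lasts 1/8 s, in which the tool goes at most 62.5 mm and 10.7 degrees, less where a joint would pass 70% of its speed; a pose out of reach is approached as far as the arm can. A call with a gripper value outside its range is refused whole. "hand" is the gripper's target within -1 to 1 (fully open at 1, half-way at 0, shut at -1), set as the call begins (left out, the last holds). The fingers move at their own pace and stop on an object; the grip force is fixed at half the most. Time passes only in rows, so rows that repeat a pose let the fingers close. It gives the time, the measured TCP pose, the force and the opening at its end, in the units of the state.
- read_state(): the state, without advancing time (a new reading comes with each control period).
- get_image(name): name is "scene" or "top" or "wrist"; returns the picture (480x640x3 uint8, red, green, blue); there is no depth.
- calibration(name): a dict with "fx", "fy", "cx", "cy" (pixels), "position" and "rotation" of the camera in the world; the wrist camera has in their place "hand_eye" (4x4, takes a point from camera to tool coordinates, whose origin is the TCP and whose axes are the flange's). Camera axes: x right, y up, looking along -z (the intrinsics and any distortion apply to the point x, -y, -z); pixel columns grow to the right and rows downward; lengths in mm; the calibration is good to about 2 mm. A picture is of the moment at which its call begins: read the wrist's pose just before it. calibration takes no time and is no camera call.
- job_done(): hands the job in, once; it reports no verdict.
The state is a dict: "clock": time; "joints": joint angles; "joint_vel": joint speeds; "joint_efforts": joint torques, N m; "position": TCP position; "ee_rot": TCP orientation; "contact_force": force on the tool from outside, world axes, zero at the start; "wrist_torque": the same for the moment, N m; "gripper_width": finger opening in mm.
Only numpy, scipy, OpenCV 4.12 (cv2) and the standard library are available. Lean on these libraries where they do the work, as an engineer would, in place of code of your own. Each camera call takes 0.05 s, during which the arm holds its last target.

## Working session

There is one attempt and no reset: what is moved stays moved. The work goes in short steps, Python scripts to look and compute and a tool call to move; the robot and the scene stay as the last step left them, time stands still between calls to the robot, and variables do not carry over. Pictures are saved under pics/ and viewed, and the job is handed in when it is done.

Besides the shell and the picture viewer there is one more tool, called after ">>>" as a command line: name --pt "numbers of a row" for each row, then --argument value for the rest. jog_arm: Moves the arm, as the interface text tells. Its arguments: {"type":"object","properties":{"increments":{"type":"array"},"hand":{"type":"number"}},"required":["increments"]}

```bash
ls; mkdir -p pics
python3 - <<'E'
from bench import *
import cv2
s=read_state()
for k in s: print(k,s[k])
for n in ("scene","top","wrist"):
    print(n,calibration(n))
    cv2.imwrite(f"pics/{n}0.png",get_image(n)[:,:,::-1])
E
```

```text
pics
clock 0.0
joints [ 1.56861540e+00  3.85582281e-01  6.60793757e-03 -4.97467649e-04
 -1.19401397e+00 -2.58577606e-01]
joint_vel [ 0.00114049  0.00196773  0.00011126 -0.00124702  0.00129018  0.00110895]
joint_efforts [ 9.55571886e-04 -3.92285156e+01  1.88407874e+01  4.18619201e+00
 -4.53966932e-03 -5.09730071e-06]
position [160.98634738 603.3348246  247.19925134]
ee_rot [ 9.91500099e-01 -1.30101109e-01 -8.91683209e-05  1.11655656e-03]
contact_force [ 0.35136282 -1.00303993 -0.61312494]
wrist_torque [-0.03369422  0.03641405 -0.03370548]
gripper_width 85.350711366006
scene {'fx': 516.8091346232518, 'fy': 516.8091346232518, 'cx': 323.2335356762264, 'cy': 233.00166045368687, 'position': array([1033.99792151, -570.04285131,  626.34730759]), 'rotation': array([0.45763772, 0.12883591, 0.25523847, 0.84191588])}
top {'fx': 556.301606910899, 'fy': 556.301606910899, 'cx': 325.6325588561432, 'cy': 244.56780657010717, 'position': array([ 457.61254402,   76.3815109 , 1058.93703386]), 'rotation': array([ 0.0683649 , -0.06457235, -0.69589023,  0.71196449])}
wrist {'fx': 330.8138944131443, 'fy': 330.8138944131443, 'cx': 324.40921452722864, 'cy': 235.95085248472674, 'hand_eye': array([[-8.57534710e-05,  9.57198640e-01,  2.89431783e-01,
         7.33227476e+01],
       [ 9.99999847e-01, -7.59505525e-05,  5.47463108e-04,
         1.51596406e+00],
       [ 5.46013446e-04,  2.89431786e-01, -9.57198487e-01,
        -1.25015936e+02],
       [ 0.00000000e+00,  0.00000000e+00,  0.00000000e+00,
         1.00000000e+00]])}
```

View pics/scene0.png

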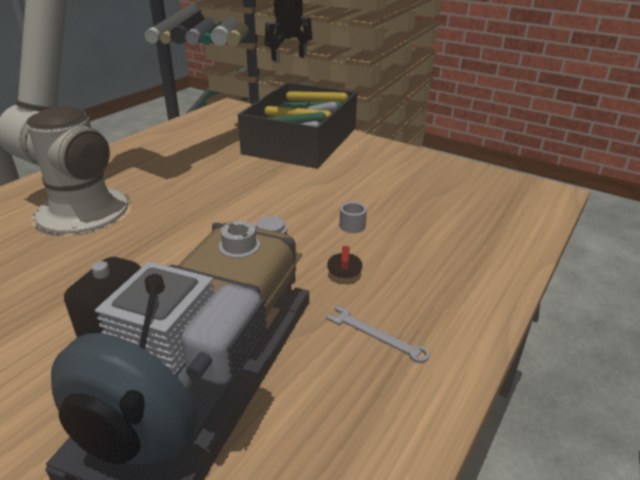

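View pics/top0.png

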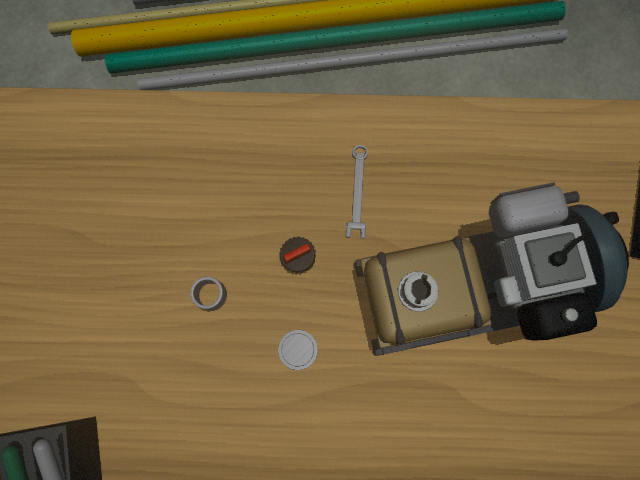

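View pics/wrist0.png

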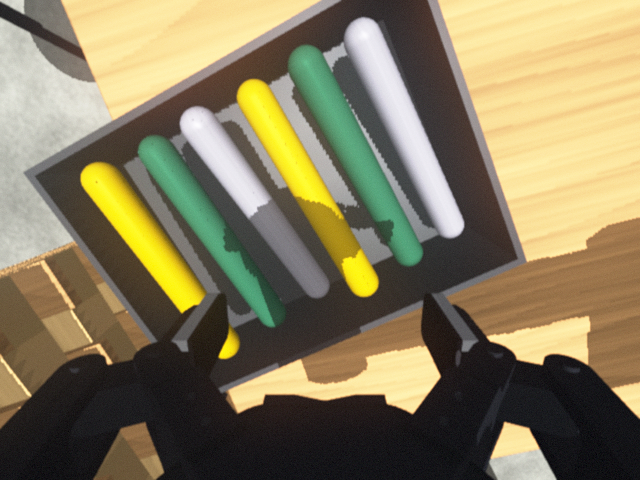

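The top view shows the cap at about (297,254) with its red bar, the neck at about (418,291), the socket at (207,293), the tin at (298,350) and the spanner at (357,190). Next I'll zoom in and measure.

```bash
cat > h.py <<'E'
from bench import *
import numpy as np, cv2
from scipy.spatial.transform import Rotation as R
def cam(n,state=None):
    c=calibration(n)
    if n=="wrist":
        s=state; T=np.array(c['hand_eye']); Rt=R.from_quat(s['ee_rot']).as_matrix()
        return c,Rt@T[:3,:3],Rt@T[:3,3]+s['position']
    return c,R.from_quat(c['rotation']).as_matrix(),np.array(c['position'])
def ray(C,uv):
    c,Rm,p=C; d=np.array([(uv[0]-c['cx'])/c['fx'],-(uv[1]-c['cy'])/c['fy'],-1.])
    return p,Rm@d
def on(C,uv,z):
    p,d=ray(C,uv); return p+d*(z-p[2])/d[2]
def proj(C,P):
    c,Rm,p=C; q=Rm.T@(np.array(P)-p); return np.array([c['cx']+c['fx']*q[0]/-q[2],c['cy']-c['fy']*q[1]/-q[2]])
def tri(rs):
    A=0;b=0
    for p,d in rs:
        d=d/np.linalg.norm(d);M=np.eye(3)-np.outer(d,d);A=A+M;b=b+M@p
    return np.linalg.solve(A,b)
E
python3 - <<'E'
from h import *
t=cv2.imread('pics/top0.png')
a=cv2.resize(t[255:330,380:455],(600,600),interpolation=cv2.INTER_CUBIC)
cv2.imwrite('pics/neckzoom.png',a)
C=cam('top'); S=cam('scene'); 
s=cv2.imread('pics/scene0.png')
def red(im):
    h=cv2.cvtColor(im,cv2.COLOR_BGR2HSV)
    m=(((h[...,0]<8)|(h[...,0]>172))&(h[...,1]>170)&(h[...,2]>90)).astype('uint8'); return m
m=red(t); m[:230]=0;m[280:]=0;m[:,:270]=0;m[:,330:]=0
cs,_=cv2.findContours(m,0,2); c=max(cs,key=cv2.contourArea); r=cv2.minAreaRect(c); print(r,cv2.contourArea(c))
b=cv2.boxPoints(r); P=np.array([on(C,q,53) for q in b]); print(P, P.mean(0), [np.linalg.norm(P[i]-P[i-1]) for i in range(4)])
m=red(s); m[:,400:]=0;m[:,:300]=0;m[:220]=0;m[300:]=0
ys,xs=np.nonzero(m);print('scene red',xs.min(),xs.max(),ys.min(),ys.max(),xs.mean(),ys.mean())
# disc by dark
g=cv2.cvtColor(t,cv2.COLOR_BGR2GRAY); mm=((t.max(2)<95)).astype('uint8'); mm[:232]=0;mm[278:]=0;mm[:,:275]=0;mm[:,:][:,322:]=0
mm|=0
cs,_=cv2.findContours(mm,0,2); c=max(cs,key=cv2.contourArea); e=cv2.minEnclosingCircle(c); print('disc',e,on(C,e[0],31), 'diam',e[1]*2*(C[2][2]-31)/C[0]['fx'])
for n,uv,z in (('socket',(207,293),48),('tin',(298,350),62),('neck',(418,291),186),('sp1',(360,152),5),('sp2',(356,232),5)): print(n,on(C,uv,z))
print('tank edge', on(C,(365,262),155),on(C,(385,345),155),on(C,(490,318),155),on(C,(474,238),155))
E
```

```text
((296.3999938964844, 251.80001831054688), (6.260990142822266, 27.72724151611328), 63.43495178222656) 152.0
[[627.57753316 162.50591291  53.        ]
 [651.76509958 117.69262711  53.        ]
 [641.39762266 112.23841424  53.        ]
 [617.29892173 156.98770893  53.        ]] [634.50979428 137.3561658   53.        ] [np.float64(11.66620881307673), np.float64(50.924149026333026), np.float64(11.71464961494574), np.float64(50.82565062835892)]
scene red 343 347 247 260 344.8837209302326 254.41860465116278
disc ((296.9822998046875, 255.106201171875), 19.133373260498047) [632.08213113 137.43476421  31.        ] diam 70.70949539911469
socket [555.53441411 297.97665623  48.        ]
tin [457.43727924 128.2458276   62.        ]
neck [552.87978245 -63.8202142  186.        ]
sp1 [847.49935394  20.32164463   5.        ]
sp2 [684.44524635  26.1796261    5.        ]
tank edge [602.07188228  17.8837293  155.        ] [468.52061677 -15.40115029 155.        ] [ 515.27324652 -184.42982727  155.        ] [ 646.38782215 -162.18449429  155.        ]
```

View pics/neckzoom.png

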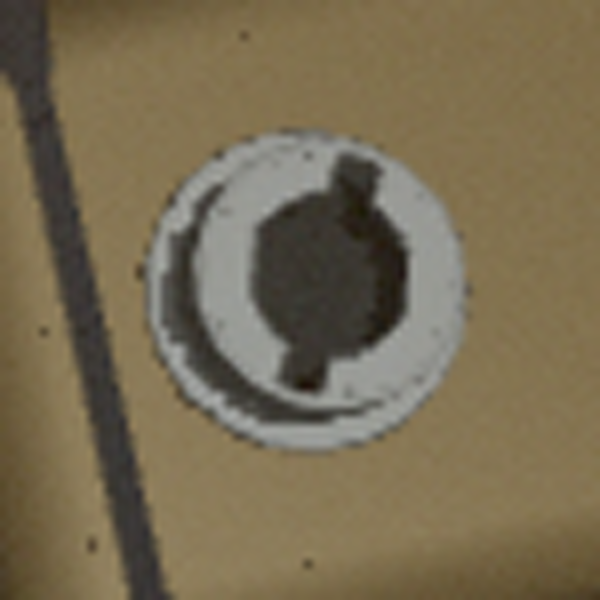

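```bash
cat >> h.py <<'E'
def psi(s):
    m=R.from_quat(s['ee_rot']).as_matrix(); return np.degrees(np.arctan2(m[1,0],m[0,0]))
def inc(s,P,ps):
    m=R.from_quat(s['ee_rot']).as_matrix(); d=m.T@(np.array(P)-s['position'])/1000
    a=-(ps-psi(s)); a=(a+180)%360-180
    return np.round(d,4).tolist()+[round(a,1)]
E
python3 - <<'E'
from h import *
C=cam('top')
z=lambda x,y:(380+x/8-.06,255+y/8-.06)
a,b=on(C,z(357,178),186),on(C,z(303,368),186)
print('slot',np.degrees(np.arctan2(*(a-b)[[1,0]])),(a+b)/2,np.linalg.norm(a-b))
print('hole',on(C,z(330,273),186))
# hub bottom of rim seen around
t=cv2.imread('pics/top0.png')
s=read_state(); print(psi(s))
n=on(C,z(330,273),186)
print(inc(s,[n[0],n[1],330],-16))
E
python3 - <<'E'
import cv2
s=cv2.imread('pics/scene0.png')
cv2.imwrite('pics/sz.png',cv2.resize(s[200:300,200:380],(800,444),interpolation=cv2.INTER_CUBIC))
E
```

```text
slot -16.18291065198284 [556.11978175 -68.87876902 186.        ] 39.26567083613533
hole [556.04463378 -68.85696082 186.        ]
-14.950391023434552
[0.5551, 0.5478, -0.0815, np.float64(1.0)]
```

View pics/sz.png

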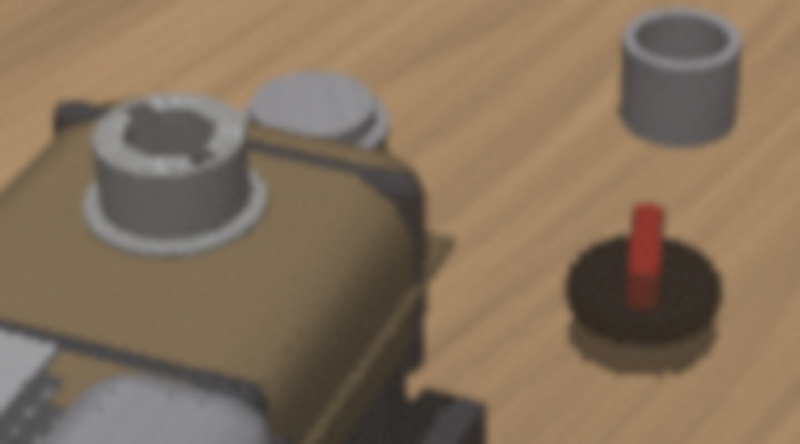

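The scene crop shows the open neck with its slots, and the cap upright with its bar. Both agree with the top view. I'll move above the neck for a wrist view.

>>> jog_arm --pt "0.03 0.05 -0.08 0" --pt "0.07 0.1 -0.085 0" --pt "0.12 0.14 -0.085 0" --pt "0.17 0.18 -0.085 0" --pt "0.22 0.22 -0.085 0" --pt "0.27 0.265 -0.085 0" --pt "0.315 0.31 -0.085 0" --pt "0.36 0.355 -0.085 0" --pt "0.405 0.4 -0.085 0" --pt "0.45 0.445 -0.085 1" --hand 1

```text
clock: 1.4
position: [461.0, 91.0, 333.3]
ee_rot: [0.99, -0.139, 0.0, 0.001]
contact_force: [1.0, 0.9, 0.1]
gripper_width: 85.2
```

Run:
```python
from h import *
s=read_state(); print(s['clock'],s['position'],psi(s),s['joints'])
print(inc(s,[556,-69,330],-16))
```

```text
1.4 [461.03417603  91.00834011 333.28795474] -15.960579044892205 [ 5.42572630e-01  6.18177709e-02 -2.03521274e-01  1.15486252e-03
 -1.30607136e+00  7.49356296e-01]
[0.1353, 0.1277, 0.0035, np.float64(0.0)]
```

>>> jog_arm --pt "0.04 0.038 0.0 0" --pt "0.08 0.076 0.0 0" --pt "0.115 0.11 0.003 0" --pt "0.1353 0.1277 0.0035 0" --pt "0.1353 0.1277 0.0035 0" --pt "0.1353 0.1277 0.0035 0"

```text
clock: 2.15
position: [555.6, -68.6, 329.8]
ee_rot: [0.99, -0.139, -0.0, 0.001]
contact_force: [-0.3, -0.5, 0.6]
gripper_width: 85.3
```

Run:
```python
from h import *
s=read_state(); print(s['clock'],s['position'],psi(s),s['joints'],s['contact_force'])
im=get_image('wrist'); cv2.imwrite('pics/w1.png',im[:,:,::-1])
C=cam('wrist',s); print(proj(C,[556,-69,186]),proj(C,[634,137,53]))
```

```text
2.15 [555.58365249 -68.62743977 329.75565185] -15.957778713440817 [ 1.67077569e-01  2.26816509e-01 -1.43172461e-02  9.76313934e-04
 -1.33049000e+00  1.12497043e+00] [-0.34763128 -0.52070552  0.60071686]
[322.86295382 226.30838096] [141.80073757 182.91018061]
```

View pics/w1.png

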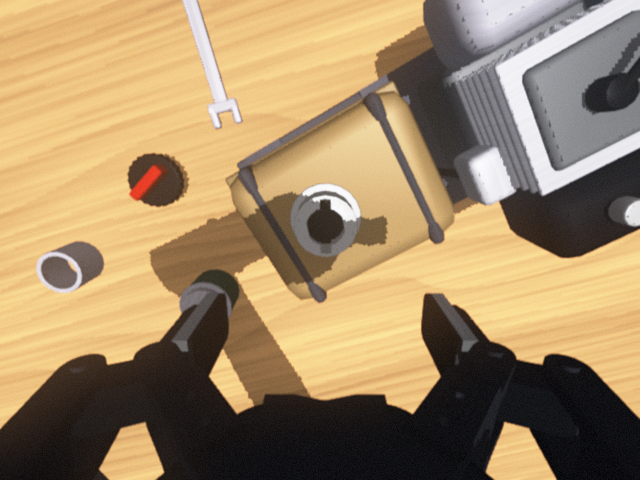

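Run:
```python
import cv2
w=cv2.imread('pics/w1.png')
cv2.imwrite('pics/w1z.png',cv2.resize(w[180:260,285:365],(640,600)[:1]*2 if 0 else (600,600),interpolation=cv2.INTER_CUBIC))
```

```text
(no output)
```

View pics/w1z.png

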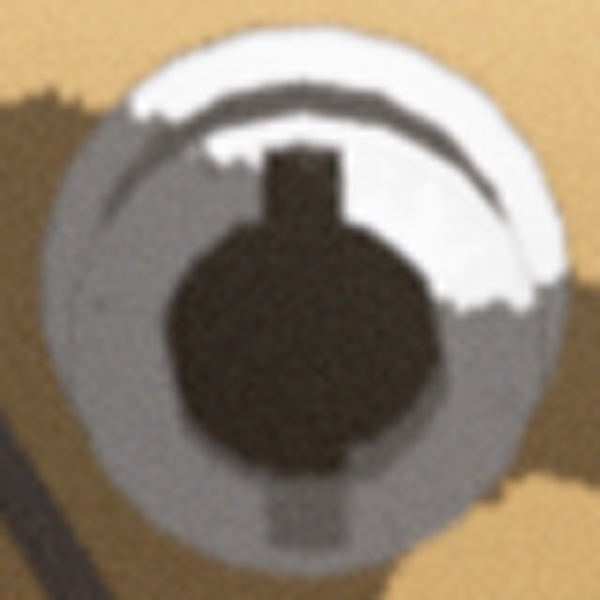

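The wrist zoom shows the neck's slots nearly vertical in the image, which puts their line at about -15.6° in the world. The neck centre is near (325.3,226). Against the top view that is a 2 mm sideways offset. The finger midpoint in the image is shifted the same way, which points to a hand-eye bias.

Run:
```python
from h import *
s=read_state()
C=cam('wrist',s); print('neck wrist',on(C,(325.3,226.1),186))
m=R.from_quat(s['ee_rot']).as_matrix()
for z in (0,17): print(proj(C,s['position']+m@[0,0,z]),proj(C,s['position']+m@[0,42,z-8]),proj(C,s['position']+m@[0,-42,z-8]))
w=cv2.imread('pics/w1.png')
# bar in wrist
h=cv2.cvtColor(w,cv2.COLOR_BGR2HSV); mm=(((h[...,0]<8)|(h[...,0]>172))&(h[...,1]>170)&(h[...,2]>90)).astype('uint8')
cs,_=cv2.findContours(mm,0,2);c=max(cs,key=cv2.contourArea);r=cv2.minAreaRect(c);print(r)
cv2.imwrite('pics/w1f.png',cv2.resize(w[270:390,130:530],(800,240)))
print(inc(s,[633.5,137.4,330],-61.6),inc(s,[633.5,137.4,150],-61.6))
```

```text
neck wrist [555.5726572  -70.67355728 186.        ]
[321.00834712 315.83499293] [425.09929632 326.19852669] [216.54071939 326.15193542]
[321.37987889 297.20750822] [414.15928371 305.48589461] [228.29937724 305.45070948]
((147.24588012695312, 181.20492553710938), (14.724241256713867, 43.02039337158203), 39.80556869506836)
[0.0186, -0.2192, -0.0002, np.float64(45.7)] [0.0185, -0.2194, 0.1798, np.float64(45.7)]
```

View pics/w1f.png

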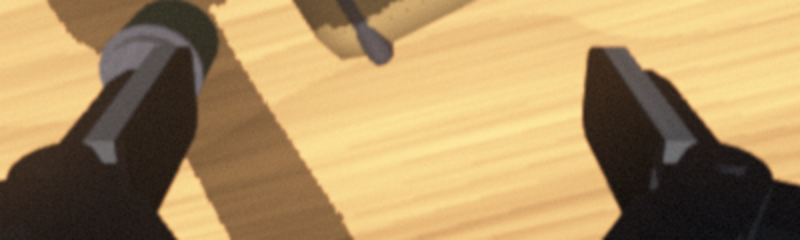

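>>> jog_arm --pt "0.005 -0.05 0.0 5" --pt "0.01 -0.1 0.0 15" --pt "0.015 -0.15 0.01 25" --pt "0.018 -0.195 0.05 35" --pt "0.0186 -0.2193 0.09 45.7" --pt "0.0186 -0.2193 0.13 45.7" --pt "0.0186 -0.2193 0.15 45.7" --pt "0.0186 -0.2193 0.15 45.7" --pt "0.0186 -0.2193 0.15 45.7" --hand 1

```text
clock: 3.32
position: [634.0, 138.1, 181.5]
ee_rot: [0.859, -0.512, 0.001, -0.0]
contact_force: [0.2, -0.8, 0.3]
gripper_width: 85.5
```

```bash
cat > bar.py <<'E'
from h import *
import sys
def barlook(name,z=53):
    s=read_state(); im=get_image('wrist')[:,:,::-1].copy(); cv2.imwrite(name,im)
    C=cam('wrist',s); m=R.from_quat(s['ee_rot']).as_matrix()
    h=cv2.cvtColor(im,cv2.COLOR_BGR2HSV); mm=(((h[...,0]<8)|(h[...,0]>172))&(h[...,1]>150)&(h[...,2]>60)).astype('uint8')
    cs,_=cv2.findContours(mm,0,2);c=max(cs,key=cv2.contourArea);r=cv2.minAreaRect(c);b=cv2.boxPoints(r)
    print(s['clock'],s['position'],psi(s),'rect',r)
    P=np.array([on(C,q,z) for q in b]); print(P.round(1),P.mean(0)); print('tool',((P-s['position'])@m).round(1).tolist(), ((P.mean(0)-s['position'])@m).round(1))
    return s,C,im
E
python3 - <<'E'
from bar import *
barlook('pics/w2.png')
E
```

```text
3.325 [633.98428193 138.14584562 181.53099015] -61.541709645619434 rect ((326.0, 227.0), (64.0, 18.0), 90.0)
[[652.9 113.2  53. ]
 [640.7 106.5  53. ]
 [615.2 152.6  53. ]
 [628.1 159.7  53. ]] [634.20914205 132.99404888  53.        ]
tool [[30.8, -4.5, 128.6], [30.8, 9.4, 128.6], [-21.9, 9.9, 128.5], [-21.9, -4.8, 128.5]] [  4.4   2.5 128.5]
```

View pics/w2.png

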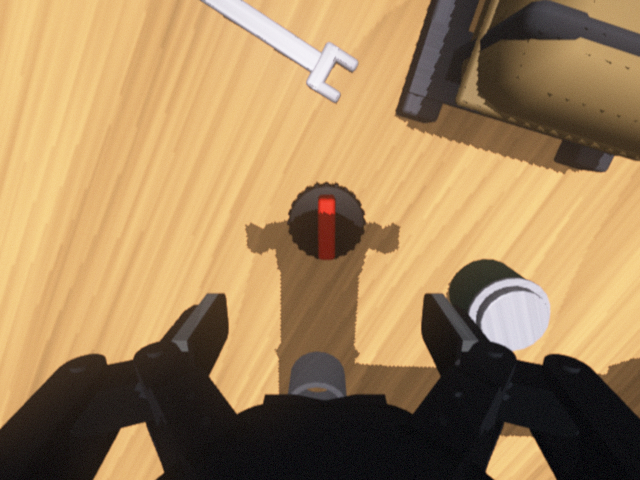

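Run:
```python
import cv2
w=cv2.imread('pics/w2.png')
cv2.imwrite('pics/w2z.png',cv2.resize(w[175:270,280:375],(600,600),interpolation=cv2.INTER_NEAREST))
t=cv2.imread('pics/top0.png')
cv2.imwrite('pics/t0z.png',cv2.resize(t[230:280,272:322],(600,600),interpolation=cv2.INTER_NEAREST))
```

```text
(no output)
```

View pics/w2z.png

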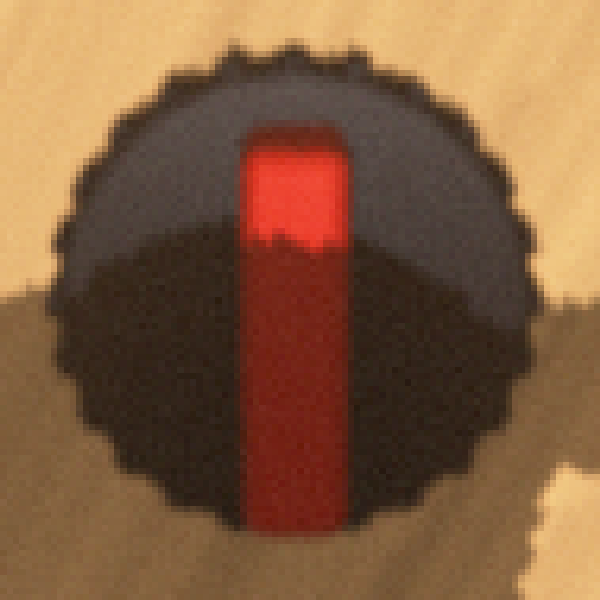

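View pics/t0z.png

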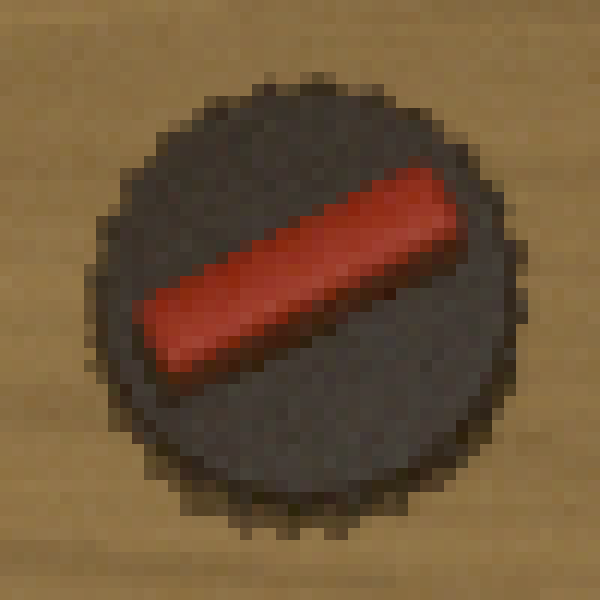

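Run:
```python
from h import *
s=read_state(); C=cam('wrist',s); m=R.from_quat(s['ee_rot']).as_matrix()
for uv in ((326.4,198.3),(326.4,258.1)):
    P=on(C,uv,53);print(P,((P-s['position'])@m).round(2))
T=cam('top')
print(on(T,(296.75,251.75),53))
for uv in ((140,305),(430,165),(462,225),(180,375)): print(on(T,(271.5+uv[0]/12,229.5+uv[1]/12),53))
S=cam('scene'); u=200+648/4.444;print(tri([ray(T,(296.75,251.75)),ray(S,(200+648/4.444-.5,200+222/4.44-.5))]))
```

```text
[645.52859928 111.92498786  53.        ] [ 28.18   2.8  128.85]
[621.92982389 155.32902232  53.        ] [-21.23   2.88 128.78]
[634.58784803 136.7596324   53.        ]
[628.12804066 161.48604382  53.        ]
[650.91844534 117.79066184  53.        ]
[641.66962997 112.61398281  53.        ]
[617.43715446 154.97692208  53.        ]
[633.51110823 136.3490293   58.48707416]
```

>>> jog_arm --pt "0.003 0.0008 0.04 0" --pt "0.003 0.0008 0.08 0" --pt "0.003 0.0008 0.11 0" --pt "0.003 0.0008 0.125 0" --pt "0.003 0.0008 0.1295 0" --pt "0.003 0.0008 0.1295 0" --pt "0.003 0.0008 0.1295 0"

```text
clock: 4.25
position: [636.1, 135.3, 53.8]
ee_rot: [0.859, -0.512, 0.002, -0.002]
contact_force: [-0.1, 1.0, 0.7]
gripper_width: 85.3
```

Run:
```python
from bar import *
s,C,im=barlook('pics/w3.png'); print(s['contact_force'])
```

```text
4.25 [636.11020659 135.3490769   53.79897846] -61.5525322179979 rect ((328.5, 306.0), (118.0, 33.0), 90.0)
[[654.5 109.2  53. ]
 [642.9 102.8  53. ]
 [615.3 151.6  53. ]
 [628.3 158.8  53. ]] [635.25241061 130.59406156  53.        ]
tool [[31.8, -3.7, 0.9], [31.8, 9.6, 0.8], [-24.2, 10.6, 0.7], [-24.3, -4.3, 0.8]] [3.8 3.  0.8]
[-0.09443834  1.02242218  0.66837952]
```

View pics/w3.png

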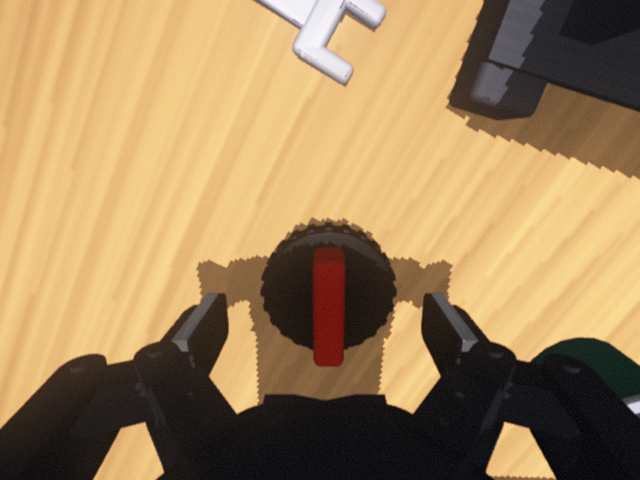

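Run:
```python
from h import *
s=read_state(); C=cam('wrist',s); m=R.from_quat(s['ee_rot']).as_matrix()
w=cv2.imread('pics/w3.png'); print(w[240:272:2,328].tolist(), w[358:370,328].tolist())
for v in (248,260,262,264,365):
    P=on(C,(328.5,v),53);print(v,((P-s['position'])@m).round(2))
P=on(C,(328.5,248),31);print(((P-s['position'])@m).round(2))
```

```text
[[55, 63, 73], [47, 55, 66], [34, 46, 58], [21, 30, 49], [22, 35, 83], [23, 34, 92], [20, 34, 91], [17, 29, 89], [20, 34, 92], [17, 29, 88], [23, 33, 95], [20, 29, 109], [21, 32, 119], [19, 26, 119], [16, 28, 117], [14, 27, 118]] [[11, 19, 117], [16, 22, 117], [16, 21, 117], [13, 21, 115], [13, 22, 116], [15, 23, 117], [15, 24, 113], [16, 24, 103], [36, 58, 111], [54, 86, 127], [61, 94, 129], [61, 96, 134]]
248 [31.44  2.93  0.67]
260 [26.29  2.95  0.66]
262 [25.43  2.95  0.66]
264 [24.55  2.95  0.66]
365 [-24.13   3.12   0.58]
[23.9   3.21 22.66]
```

>>> jog_arm --pt "0.0005 0.0012 0.002 0" --pt "0.0005 0.0012 0.002 0" --pt "0.0005 0.0012 0.002 0"

```text
clock: 4.68
position: [635.2, 134.3, 51.7]
ee_rot: [0.859, -0.512, 0.002, -0.002]
contact_force: [0.2, -0.6, 0.1]
gripper_width: 85.5
```

>>> jog_arm --pt "0 0 0 0" --pt "0 0 0 0" --pt "0 0 0 0" --pt "0 0 0 0" --pt "0 0 0 0" --pt "0 0 0 0" --pt "0 0 0 0" --pt "0 0 0 0" --hand -1

```text
clock: 5.68
position: [635.2, 134.3, 51.9]
ee_rot: [0.859, -0.512, 0.002, -0.002]
contact_force: [-0.7, -0.1, 2.1]
gripper_width: 12.4
```

Run:
```python
from bar import *
s,C,im=barlook('pics/w4.png'); print(s['contact_force'],s['gripper_width'])
print(inc(s,[556,-69,300],-15.6))
```

```text
5.675 [635.24498127 134.26679164  51.91290114] -61.55210960508995 rect ((324.5, 309.5), (119.0, 33.0), 90.0)
[[654.7 109.3  53. ]
 [643.2 103.1  53. ]
 [615.8 152.   53. ]
 [628.7 159.1  53. ]] [635.57600037 130.8731251   53.        ]
tool [[31.2, -5.2, -1.0], [31.2, 7.9, -1.1], [-24.9, 8.7, -1.2], [-24.9, -6.0, -1.1]] [ 3.1  1.3 -1.1]
[-0.74374227 -0.07628558  2.13636313] 12.37199510618864
[0.1414, 0.1652, -0.2487, np.float64(-46.0)]
```

View pics/w4.png

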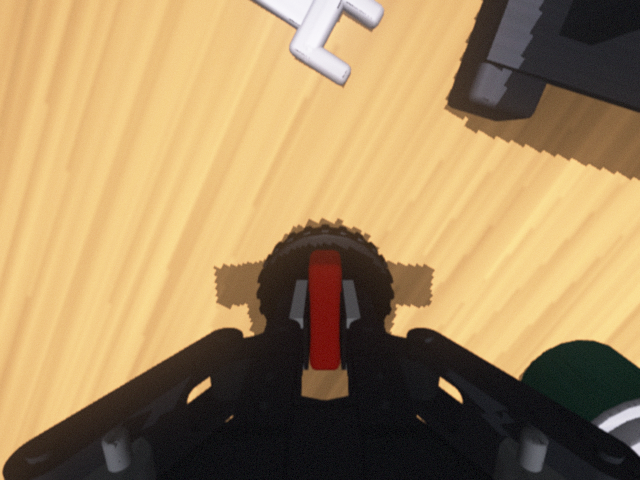

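The wrist view shows the bar centred between the pads, near (324,310), with an opening of 12.4 mm. Next I lift and carry the cap to the neck.

>>> jog_arm --pt "0 0 -0.04 0" --pt "0 0 -0.09 0" --pt "0 0 -0.15 0" --pt "0 0 -0.21 0" --pt "0.02 0.02 -0.2487 -5" --pt "0.05 0.06 -0.2487 -14" --pt "0.085 0.1 -0.2487 -24" --pt "0.12 0.14 -0.2487 -34" --pt "0.1414 0.1652 -0.2487 -44" --pt "0.1414 0.1652 -0.2487 -46"

```text
clock: 6.98
position: [554.8, -70.7, 299.5]
ee_rot: [0.991, -0.136, 0.002, -0.001]
contact_force: [-0.1, 1.3, -1.4]
gripper_width: 12.7
```

>>> jog_arm --pt "0 0 0 0" --pt "0 0 0 0"

```text
clock: 7.22
position: [555.0, -69.9, 299.0]
ee_rot: [0.991, -0.136, 0.002, -0.001]
contact_force: [-0.0, -0.0, -1.4]
gripper_width: 12.6
```

Run:
```python
from bar import *
s,C,im=barlook('pics/w5.png',301); print(s['contact_force'],s['gripper_width'],s['joints'])
cv2.imwrite('pics/top5.png',get_image('top')[200:340,350:520,::-1])
cv2.imwrite('pics/sc5.png',get_image('scene')[100:340,150:400,::-1])
s=read_state();print(inc(s,[556,-69,250],-15.6))
```

```text
7.225 [555.00946139 -69.91491037 298.99916332] -15.670311152044897 rect ((324.5, 309.0), (118.0, 33.0), 90.0)
[[585.6 -73.3 301. ]
 [582.1 -85.8 301. ]
 [528.8 -71.7 301. ]
 [532.7 -57.6 301. ]] [557.28809982 -72.10360037 301.        ]
tool [[30.3, -5.0, -1.9], [30.3, 8.0, -1.9], [-24.7, 8.8, -2.1], [-24.8, -5.8, -2.1]] [ 2.8  1.5 -2. ]
[-0.00925714 -0.022677   -1.40285257] 12.626638142761898 [ 1.63874290e-01  2.38914545e-01 -7.33921077e-02 -1.03622721e-03
 -1.25442973e+00  1.13374816e+00]
[0.0005, -0.001, 0.0492, np.float64(-0.0)]
```

View pics/w5.png

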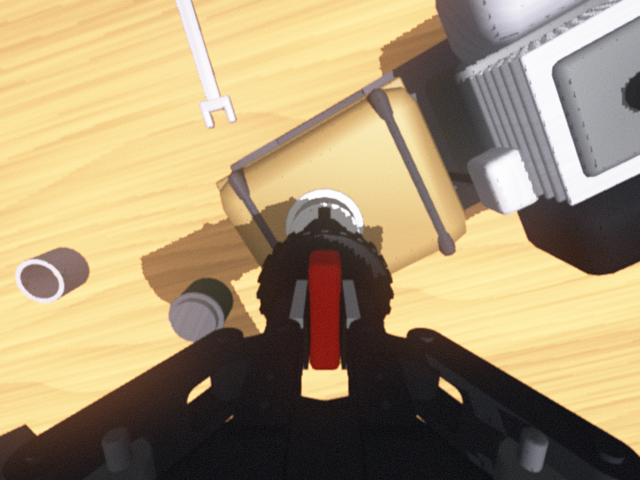

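View pics/sc5.png

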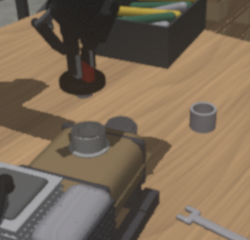

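>>> jog_arm --pt "0.0005 -0.001 0.02 0" --pt "0.0005 -0.001 0.04 0" --pt "0.0005 -0.001 0.052 0" --pt "0.0005 -0.001 0.056 0" --pt "0.0005 -0.001 0.056 0" --pt "0.0005 -0.001 0.056 0"

```text
clock: 8.12
position: [556.5, -69.0, 244.1]
ee_rot: [0.991, -0.136, 0.003, -0.001]
contact_force: [0.2, 0.3, -0.9]
gripper_width: 12.4
```

Run:
```python
from h import *
s=read_state(); print(s['position'],psi(s),s['contact_force'])
t=get_image('top')[:,:,::-1]; cv2.imwrite('pics/top6.png',cv2.resize(t[220:350,350:520],(800,612)[:1]+(600,)))
sc=get_image('scene')[:,:,::-1]; cv2.imwrite('pics/sc6.png',cv2.resize(sc[170:290,180:300],(600,600),interpolation=cv2.INTER_CUBIC))
print(inc(s,[556,-69,236],-15.6))
```

```text
[556.49985834 -69.04595636 244.06520701] -15.628872483127404 [ 0.24310321  0.33312994 -0.89970916]
[-0.0005, 0.0001, 0.0081, np.float64(-0.0)]
```

View pics/sc6.png

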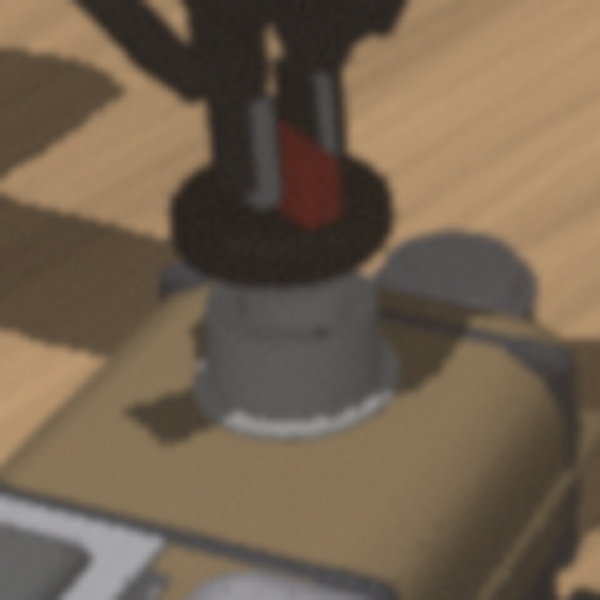

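Run:
```python
from h import *
S=cam('scene')
s=read_state();p=s['position']
for z in (186,193,209,223,160): print(z,proj(S,[p[0],p[1],z]),(proj(S,[p[0],p[1],z])-[180,170])*5)
sc=get_image('scene')[:,:,::-1]
cv2.imwrite('pics/sc7.png',cv2.resize(sc[195:265,205:275],(700,600)[:1]+(600,),interpolation=cv2.INTER_CUBIC))
d=proj(S,[p[0]+10,p[1],200])-proj(S,[p[0],p[1],200]);e=proj(S,[p[0],p[1]+10,200])-proj(S,[p[0],p[1],200]);print(d,e)
```

```text
186 [238.6555003 228.8196256] [293.2775015  294.09812798]
193 [238.32776879 225.0447771 ] [291.63884395 275.22388548]
209 [237.56682317 216.28011959] [287.83411583 231.40059797]
223 [236.88712974 208.45133409] [284.43564871 192.25667046]
160 [239.84607185 242.53276294] [299.23035924 362.6638147 ]
[4.93973841 1.95463152] [ 4.24149309 -2.7776046 ]
```

View pics/sc7.png

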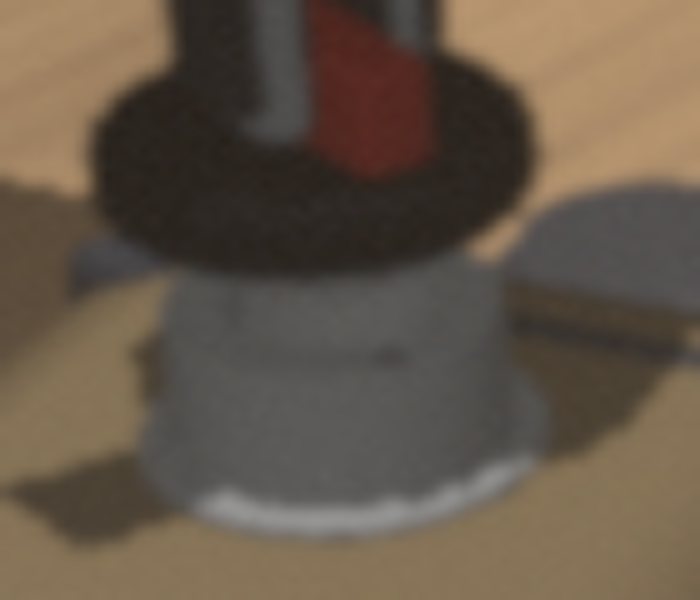

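View pics/top6.png

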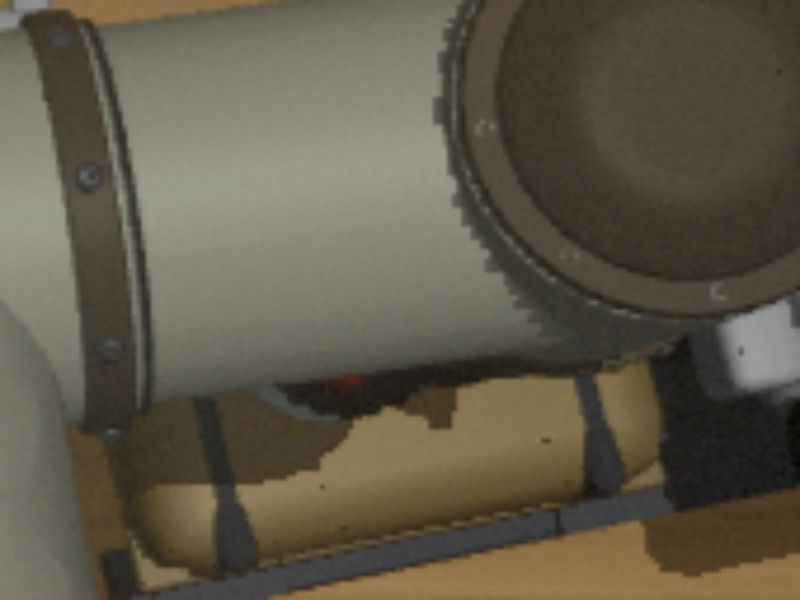

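The scene crop shows the cap just above the neck, centred to within about 1–2 mm. I'll come down in small steps, watching the forces.

>>> jog_arm --pt "0.0003 0 0.003 0" --pt "0.0003 0 0.006 0" --pt "0.0003 0 0.0085 0" --pt "0.0003 0 0.0085 0"

```text
clock: 8.78
position: [556.4, -69.2, 234.9]
ee_rot: [0.991, -0.136, 0.002, -0.001]
contact_force: [-0.2, 0.7, -1.9]
gripper_width: 12.9
```

>>> jog_arm --pt "0 0 0.001 0" --pt "0 0 0.002 0" --pt "0 0 0.002 0"

```text
clock: 9.15
position: [556.4, -69.1, 232.8]
ee_rot: [0.991, -0.136, 0.002, -0.001]
contact_force: [-0.1, -0.0, -1.6]
gripper_width: 12.6
```

Run:
```python
from h import *
s=read_state(); m=R.from_quat(s['ee_rot']).as_matrix(); print(s['clock'],s['position'],psi(s),s['contact_force']@m,s['wrist_torque']@m)
```

```text
9.15 [556.39383154 -69.14330924 232.83455969] -15.635544039333677 [-0.04374436  0.0636205   1.55677566] [ 0.06551828 -0.03102549 -0.00378842]
```

Entering without contact, with the bottom about 5 mm below the rim. I'll continue in small steps past the lip height.

>>> jog_arm --pt "0 0 0.0005 0" --pt "0 0 0.001 0" --pt "0 0 0.0015 0" --pt "0 0 0.002 0" --pt "0 0 0.002 0"

```text
clock: 9.78
position: [556.4, -69.1, 230.8]
ee_rot: [0.991, -0.136, 0.002, -0.001]
contact_force: [0.1, 0.0, -1.9]
gripper_width: 12.6
```

>>> jog_arm --pt "0 0 0.0005 0" --pt "0 0 0.001 0" --pt "0 0 0.0015 0" --pt "0 0 0.002 0" --pt "0 0 0.002 0"

```text
clock: 10.4
position: [556.4, -69.1, 228.7]
ee_rot: [0.991, -0.136, 0.002, -0.001]
contact_force: [0.5, 0.6, -1.2]
gripper_width: 12.6
```

Run:
```python
from h import *
s=read_state(); m=R.from_quat(s['ee_rot']).as_matrix(); print(s['clock'],s['position'],psi(s),s['contact_force']@m,s['wrist_torque']@m)
```

```text
10.4 [556.35062454 -69.12985987 228.71605072] -15.636562294038054 [ 0.2851688  -0.73091517  1.17600275] [-0.00222134 -0.0412981   0.01578828]
```

No contact at 9 mm deep, so the pins are in the slots. I'll carry on to the seal.

>>> jog_arm --pt "0 0 0.0007 0" --pt "0 0 0.0014 0" --pt "0 0 0.0021 0" --pt "0 0 0.003 0" --pt "0 0 0.003 0"

```text
clock: 11.02
position: [556.3, -69.1, 225.6]
ee_rot: [0.991, -0.136, 0.002, -0.001]
contact_force: [0.5, 0.5, -1.3]
gripper_width: 12.6
```

>>> jog_arm --pt "0 0 0.0005 0" --pt "0 0 0.001 0" --pt "0 0 0.0015 0" --pt "0 0 0.002 0" --pt "0 0 0.002 0"

```text
clock: 11.65
position: [556.4, -69.2, 224.2]
ee_rot: [0.991, -0.136, 0.002, -0.001]
contact_force: [-2.1, 0.4, 3.0]
gripper_width: 12.5
```

Run:
```python
from h import *
s=read_state(); m=R.from_quat(s['ee_rot']).as_matrix(); print(s['clock'],s['position'],psi(s),s['contact_force']@m,s['wrist_torque']@m)
```

```text
11.65 [556.35940265 -69.16255321 224.22157285] -15.62564161664849 [-2.10157534  0.21252898 -2.99373864] [-0.03731518 -0.56933708 -0.0118291 ]
```

Seal contact: net force about 4.5 N at about 13.5 mm. Pressing the seal in.

>>> jog_arm --pt "-0.0003 0 0.001 0" --pt "-0.0005 0 0.002 0" --pt "-0.0005 0 0.003 0" --pt "-0.0005 0 0.004 0" --pt "-0.0005 0 0.004 0"

```text
clock: 12.28
position: [556.3, -69.1, 221.0]
ee_rot: [0.991, -0.136, 0.003, -0.001]
contact_force: [-1.1, 0.1, 5.9]
gripper_width: 12.6
```

Run:
```python
from h import *
s=read_state(); m=R.from_quat(s['ee_rot']).as_matrix(); print(s['clock'],s['position'],psi(s),s['contact_force']@m,s['wrist_torque']@m)
```

```text
12.275 [556.32057492 -69.12897773 221.03581658] -15.609293132587474 [-1.04162106  0.21770972 -5.87749088] [-0.06701892 -0.57710199 -0.05177882]
```

>>> jog_arm --pt "-0.0003 0 0.001 0" --pt "-0.0005 0 0.002 0" --pt "-0.0005 0 0.003 0" --pt "-0.0005 0 0.004 0" --pt "-0.0005 0 0.0042 0" --pt "-0.0005 0 0.0042 0"

```text
clock: 13.02
position: [556.3, -69.1, 218.5]
ee_rot: [0.991, -0.136, 0.004, -0.001]
contact_force: [-3.7, 0.6, 9.9]
gripper_width: 12.4
```

Run:
```python
from h import *
s=read_state(); m=R.from_quat(s['ee_rot']).as_matrix(); print(s['clock'],s['position'],psi(s),s['contact_force']@m,s['wrist_torque']@m)
```

```text
13.025 [556.32082557 -69.1462148  218.50122118] -15.58431930112537 [-3.64817558  0.4290285  -9.92754673] [ 0.00369011 -0.98734712 -0.03293774]
```

Depth is about 19.5 mm at 11 N net. I'll turn clockwise while holding the press, easing the slight sideways force.

>>> jog_arm --pt "-0.0005 0 0.002 0" --pt "-0.001 0 0.002 2" --pt "-0.001 0 0.002 4" --pt "-0.001 0 0.002 7" --pt "-0.001 0 0.002 10" --pt "-0.001 0 0.002 10"

```text
clock: 13.78
position: [556.8, -69.3, 218.6]
ee_rot: [0.975, -0.221, 0.006, -0.001]
contact_force: [-0.6, 0.0, 9.6]
gripper_width: 12.3
```

Run:
```python
from h import *
s=read_state(); m=R.from_quat(s['ee_rot']).as_matrix(); print(s['clock'],s['position'],psi(s),s['contact_force']@m,s['wrist_torque']@m)
```

```text
13.775 [556.83515644 -69.27338585 218.64787241] -25.53652288358626 [-0.44178574  0.21263942 -9.59358543] [-0.24317264 -0.3071419  -0.0196333 ]
```

>>> jog_arm --pt "0 0 0.0022 3" --pt "0 0 0.0024 7" --pt "0 0 0.0024 11" --pt "0 0 0.0024 15" --pt "0 0 0.0024 19" --pt "0 0 0.0024 22" --pt "0 0 0.0024 25" --pt "0 0 0.0024 25"

```text
clock: 14.78
position: [558.3, -69.9, 218.5]
ee_rot: [0.904, -0.426, 0.008, -0.002]
contact_force: [-0.6, -1.2, 9.0]
gripper_width: 12.7
```

Run:
```python
from h import *
s=read_state(); m=R.from_quat(s['ee_rot']).as_matrix(); print(s['clock'],s['position'],psi(s),s['contact_force']@m,s['wrist_torque']@m,m[:,2])
```

```text
14.775 [558.3159881  -69.85084934 218.50865896] -50.49715848869998 [ 0.6766725   1.15873202 -8.98010393] [-0.57163901 -0.04344963 -0.01795886] [ 0.01656847 -0.00243672 -0.99985976]
```

>>> jog_arm --pt "0 0 0.0024 4" --pt "0 0 0.0026 8" --pt "0 0 0.0026 12" --pt "0 0 0.0026 16" --pt "0 0 0.0026 20" --pt "0 0 0.0026 24" --pt "0 0 0.0026 28" --pt "0 0 0.0026 28"

```text
clock: 15.78
position: [558.1, -70.4, 217.6]
ee_rot: [0.775, -0.632, 0.008, -0.004]
contact_force: [-4.4, -0.3, 11.2]
gripper_width: 12.7
```

Run:
```python
from h import *
s=read_state(); m=R.from_quat(s['ee_rot']).as_matrix(); print(s['clock'],s['position'],psi(s),s['contact_force']@m,s['wrist_torque']@m,m[:,2])
cv2.imwrite('pics/w8.png',get_image('wrist')[:,:,::-1])
cv2.imwrite('pics/sc8.png',cv2.resize(get_image('scene')[:,:,::-1][170:290,180:300],(600,600),interpolation=cv2.INTER_CUBIC))
```

```text
15.775 [558.08653786 -70.38493492 217.59547929] -78.46233101404292 [ -0.55068288   4.2194718  -11.2684104 ] [-1.45145502 -0.26158249 -0.08760959] [ 0.01652053 -0.00388601 -0.99985598]
```

View pics/w8.png

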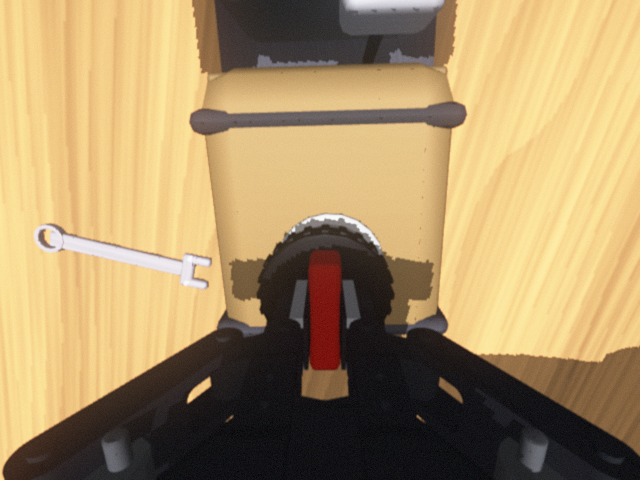

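View pics/sc8.png

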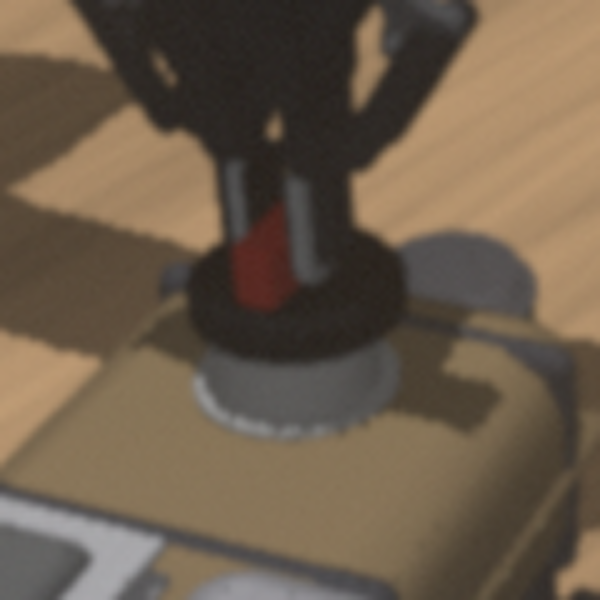

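The bar has turned from pointing right to along the engine. There are 17° left to the pocket, so I'll go slowly.

>>> jog_arm --pt "0 0.0007 0.0021 3" --pt "0 0.001 0.0021 6" --pt "0 0.001 0.0021 9" --pt "0 0.001 0.0021 12" --pt "0 0.001 0.0021 15" --pt "0 0.001 0.0021 17" --pt "0 0.001 0.0021 17"

```text
clock: 16.75
position: [557.3, -70.7, 217.4]
ee_rot: [-0.673, 0.739, -0.008, 0.005]
contact_force: [-3.5, 1.7, 10.8]
gripper_width: 12.8
```

Run:
```python
from h import *
s=read_state(); m=R.from_quat(s['ee_rot']).as_matrix(); print(s['clock'],s['position'],psi(s),s['contact_force']@m,s['wrist_torque']@m,m[:,2])
```

```text
16.75 [557.34631964 -70.70573852 217.42136622] -95.3636356100987 [ -1.30750594   3.41959307 -10.84661477] [-1.42200656 -0.2100723  -0.20905868] [ 0.01774291 -0.00478588 -0.99983113]
```

In position at -95.4°. I'll ease the press to let the pins spring up.

>>> jog_arm --pt "0 0.0005 0.001 0" --pt "0 0.0005 0 0" --pt "0 0.0005 -0.001 0" --pt "0 0.0005 -0.002 0" --pt "0 0.0005 -0.0025 0" --pt "0 0.0005 -0.0025 0"

```text
clock: 17.5
position: [557.1, -70.7, 220.3]
ee_rot: [-0.673, 0.739, -0.008, 0.005]
contact_force: [-0.6, 0.9, 5.2]
gripper_width: 12.7
```

Run:
```python
from h import *
s=read_state(); m=R.from_quat(s['ee_rot']).as_matrix(); print(s['clock'],s['position'],psi(s),s['contact_force']@m,s['wrist_torque']@m,m[:,2])
```

```text
17.5 [557.14712765 -70.66456578 220.25789357] -95.34333069405892 [-0.77995563  0.60920485 -5.24835252] [-0.42281974 -0.07452932 -0.08131573] [ 0.01860909 -0.00499098 -0.99981438]
```

>>> jog_arm --pt "0 0 -0.0005 0" --pt "0 0 -0.001 0" --pt "0 0 -0.001 0"

```text
clock: 17.88
position: [557.1, -70.7, 221.2]
ee_rot: [-0.673, 0.739, -0.008, 0.005]
contact_force: [-0.1, 0.2, 4.5]
gripper_width: 12.5
```

Run:
```python
from h import *
s=read_state(); m=R.from_quat(s['ee_rot']).as_matrix(); print(s['clock'],s['position'],psi(s),s['contact_force']@m,s['wrist_torque']@m,m[:,2])
```

```text
17.875 [557.11463509 -70.65628123 221.1978514 ] -95.34118790502646 [-0.19581506  0.01102483 -4.53048194] [-0.4102783  -0.06208591 -0.10735505] [ 0.01856315 -0.00496105 -0.99981538]
```

>>> jog_arm --pt "0 0 -0.0005 0" --pt "0 0 -0.001 0" --pt "0 0 -0.001 0"

```text
clock: 18.25
position: [557.0, -70.7, 221.9]
ee_rot: [-0.673, 0.739, -0.008, 0.005]
contact_force: [0.1, -0.2, 2.8]
gripper_width: 12.6
```

>>> jog_arm --pt "0 0 -0.0005 0" --pt "0 0 -0.001 0" --pt "0 0 -0.001 0"

```text
clock: 18.62
position: [556.9, -70.6, 222.1]
ee_rot: [-0.673, 0.739, -0.008, 0.005]
contact_force: [1.5, -0.8, -3.4]
gripper_width: 12.5
```

Run:
```python
from h import *
s=read_state(); m=R.from_quat(s['ee_rot']).as_matrix(); print(s['clock'],s['position'],psi(s),s['contact_force']@m,s['wrist_torque']@m,m[:,2])
```

```text
18.625 [556.93613352 -70.64645572 222.12733156] -95.37094848971876 [ 0.68552782 -1.53721929  3.40250173] [ 0.4626255   0.20868525 -0.04331438] [ 0.01758536 -0.00470071 -0.99983432]
```

The height stopped at 222.1 mm (about 16 mm deep) and the force reversed to a pull, so the pins are caught in the pockets. Releasing.

>>> jog_arm --pt "0 0 0.0003 0" --pt "0 0 0.0003 0" --pt "0 0 0.0003 0" --pt "0 0 0.0003 0" --pt "0 0 0.0003 0" --pt "0 0 0.0003 0" --pt "0 0 0.0003 0" --pt "0 0 0.0003 0" --hand 1

```text
clock: 19.62
position: [557.0, -70.6, 221.8]
ee_rot: [-0.673, 0.739, -0.008, 0.005]
contact_force: [-0.2, 0.5, 0.3]
gripper_width: 85.1
```

>>> jog_arm --pt "0 0 -0.02 0" --pt "0 0 -0.05 0" --pt "0 0 -0.08 0" --pt "0 0 -0.11 0" --pt "0 0 -0.11 0" --pt "0 0 -0.11 0"

```text
clock: 20.38
position: [554.6, -70.0, 331.0]
ee_rot: [-0.673, 0.739, -0.007, 0.005]
contact_force: [-0.5, -0.2, 0.2]
gripper_width: 85.4
```

Run:
```python
from h import *
s=read_state(); print(s['clock'],s['position'],s['contact_force'],s['gripper_width'])
w=get_image('wrist')[:,:,::-1].copy();cv2.imwrite('pics/w9.png',w)
cv2.imwrite('pics/sc9.png',cv2.resize(get_image('scene')[:,:,::-1][170:290,180:300],(600,600),interpolation=cv2.INTER_CUBIC))
C=cam('wrist',s)
h=cv2.cvtColor(w,cv2.COLOR_BGR2HSV); mm=(((h[...,0]<8)|(h[...,0]>172))&(h[...,1]>150)&(h[...,2]>60)).astype('uint8')
cs,_=cv2.findContours(mm,0,2);c=max(cs,key=cv2.contourArea);r=cv2.minAreaRect(c);b=cv2.boxPoints(r)
P=np.array([on(C,q,223) for q in b]);print(r,P.round(1).tolist(),P.mean(0))
d=max([P[1]-P[0],P[2]-P[1]],key=np.linalg.norm);print(np.degrees(np.arctan2(d[1],d[0])))
S=cam('scene'); print([(proj(S,[556,-69,z])-[180,170])*5 for z in (186,194,201,223)])
```

```text
20.375 [554.58422442 -70.02283485 330.95881733] [-0.4612104  -0.21470796  0.22684787] 85.429758052543
((323.0, 238.5), (69.0, 18.0), 90.0) [[560.4, -99.4, 223.0], [547.6, -98.2, 223.0], [552.3, -45.2, 223.0], [565.9, -46.3, 223.0]] [556.56960342 -72.28804195 223.        ]
84.99449676467363
[array([292.49079511, 293.71416226]), array([290.61290046, 272.13158763]), array([288.95289418, 253.053196  ]), array([283.63072823, 191.88573707])]
```

View pics/w9.png

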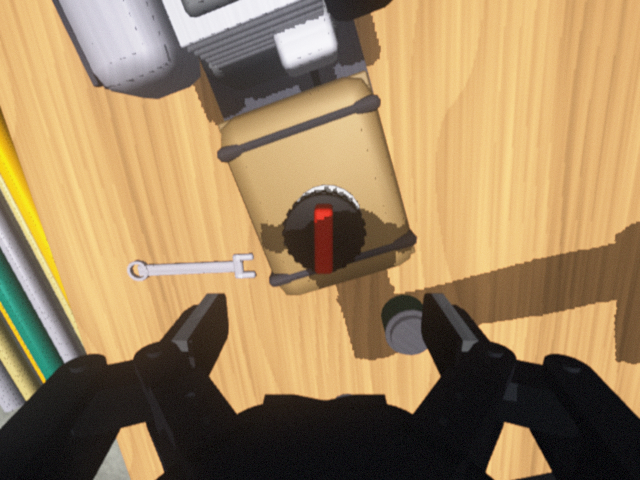

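View pics/sc9.png

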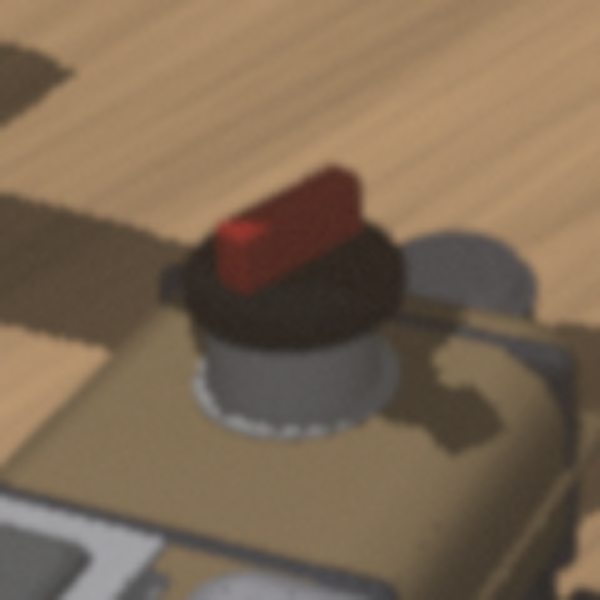

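Both views show the cap level on the neck and released. The bar is at 85° in the world, about 0.34 rad off the engine's y axis (about 104°). The disc's lower edge is at row 350, against 348 expected for the locked height. The tin, socket and spanner were not touched. Handing in.

Run:
```python
from bench import *
print(job_done())
```

```text
the job is handed in; nothing more can be done
None
```

The fuel cap is back on the filler neck, locked and released, and I handed the job in at about 20 s; no verdict was reported. I gripped the cap by its bar and lowered it with the pins lined up to the slots, whose line I found by sight at about -15.6° in the world. I then pressed it to about 20 mm (11–12.6 N net), turned it 80° clockwise, let it spring up and opened the gripper.

**Lock:** after easing the press, the cap rose to about 16 mm below the rim. It stopped there and the force reversed to a pull, so the pins are held in the pockets.

**Last pictures:** the cap sits level at the expected height. The bar is about 0.34 rad off the engine's y axis, the limit being 0.7. The gripper was 110 mm clear, with no force reading.

**Did not quite agree:**
- The wrist camera read about 1.7–2 mm off sideways. I corrected for this using the finger midpoint and the top view.
- The raw wrist reading of the released bar lies about 3 mm from the neck centre. That includes this offset and the bar's visible end face, so I take the cap as centred; the plug has only about 1.5 mm of play in the neck hole.
- While turning, the tool leaned about 1° and drifted about 2 mm. The largest sideways force was about 4 N.

The tin and the spanner show no sign of having moved. The socket was not in the last pictures, but nothing went near it.

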